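# Set out the doming punches by the doming block

### The arm

A 7-joint arm with a two-finger parallel gripper is mounted at the origin on a cart in front of the work surface, level with it; the furniture and walls round the work are solid. World frame = base frame: x ahead of the robot, y to its left, z up, the work surface at z = 0. Lengths are in mm, angles in degrees, forces in N, time in s.
With the tool pointing down it reaches from about 350 to 900 mm from the base axis. Payload 8.1 kg.
Tool frame: the origin (TCP) lies midway between the tips of the shut fingers; the grasp point (between the pads) lies 19 mm behind it; z points along the fingers, y is the line along which they close (so a half turn about z gives the same grasp; the last joint's range is limited). The gripper opens to 85 mm and grips with 20 to 120 N. Pads are 22 mm wide; open, the fingers measure 114 mm over their backs; the gripper's body (76 mm by 85 mm) begins 54 mm behind the grasp point. The pads swing forward as they close: fully open they stand 13 mm farther back than shut.
Start: joints at [61.215, 24.895, 1.432, 90.138, -0.665, 64.973, -4.303], TCP at [243.25, -575.735, 231.323] pointing down, gripper open.
Joint ranges: [-149.89, 149.89], [-25.12, 119.58], [-72.63, 75.52], [4.76, 147.25], [-75.54, 255.54], [6.69, 114.76], [-157.13, 157.13]. Speed limits (degrees/s): [127.2, 127.2, 172.46, 172.46, 180, 180, 180].

### API

Orientations are given as [roll, pitch, yaw] about the fixed x, y, z axes, in that order (R = Rz(yaw) Ry(pitch) Rx(roll)).
In Python, from bench import env, ticket, grab_frame gives the robot as it stands (env), with the cameras as plain functions and the job (ticket).
- The arm moves only by the tool shift_gripper, called as name([rows], argument=value, ...), one row to a line, values as JSON. Schema: {"type":"object","properties":{"deltas":{"type":"array","items":{"type":"array","items":{"type":"array","items":{"type":"number"},"minItems":4,"maxItems":4},"minItems":1,"maxItems":20},"minItems":1,"maxItems":1},"finger_gap":{"type":"number"},"only":{"type":"string"},"quiet":{"type":"boolean"},"lines":{"type":"string"}},"required":["deltas"],"additionalProperties":false}. deltas is a list that holds a single list of rows (three levels of brackets), with 1 to 20 rows, each of 4 numbers: dx, dy, dz in mm, then a turn about the tool's z in degrees; each row shifts and turns the commanded pose from where the row before left it, along the tool's axes as they then stand; what a row does not reach is not made up. A row lasts 1/8 s, in which the tool goes at most 62.5 mm and 10.7 degrees, less where a joint would pass 70% of its speed; a pose out of reach is approached as far as the arm can. finger_gap is the finger opening in mm, set as the call begins (left out keeps the last). The fingers move at their own pace and stop on an object; the grip force is fixed at half the most. Time passes only in rows, so rows that do not move let the fingers close. The tool returns the time, the measured TCP pose, the force, the opening and the grip force at its end. only (a regular expression) keeps the lines of the reply that match it, lines (a string "A,B") keeps lines A to B, and quiet returns only ok. Input that does not fit is refused with a message, and nothing moves.
- env.read_state(): the state, without advancing time (a new reading comes with each control period).
- grab_frame(name): name is "scene" or "top"; returns a dict with "color" (420x560x3 uint8, red, green, blue), "range_z" (420x560 float32, mm along the optical axis (not along the pixel's ray), 0 where there is no reading), "intrinsics" (3x3 intrinsics, pixels), "T" (4x4, takes a point from camera to world coordinates). Camera axes: x right, y down, z forward; pixel columns grow to the right and rows downward; lengths in mm; the calibration is good to about 2 mm. A picture is of the moment at which its call begins.
- ticket.finish_job(): hands the job in; it is judged then, once.
The state is a dict: "time_s": time; "q": joint angles; "joint_vel": joint speeds; "joint_torque": joint torques, N m; "tool_pos": TCP position; "ee_rot": TCP orientation; "contact_force": force on the tool from outside, world axes, zero at the start; "wrist_torque": the same for the moment, N m; "opening": finger opening in mm; "grasp_force": force on a finger pad.
Only numpy, scipy, OpenCV 4.12 (cv2) and the standard library are available. Lean on these libraries where they do the work, as an engineer would, in place of code of your own. Each camera call takes 0.05 s, during which the arm holds its last target. There are 200 camera calls.

### The job

A dome is sunk in steps from the widest punch to the narrowest. Move the four doming punches, which lie mixed up in the full wooden rest, to the empty rest, one in each notch in order of ball size: the largest in the notch next to the steel doming block, the smallest at the far end. Lay each down in its notch across both rails just as it lay before, the ball overhanging on the side away from you, keep clear of the lamp hanging over the back of the bench, and do not shift the doming block or the charcoal block.

Things in the scene. Friction and masses are not known exactly. Their poses are not given: they have to be found in the camera images.
- punch_14: Steel doming punch: polished ball 14 mm across on a straight dark octagonal shank 14 mm across. Origin on the shank's axis at its ball end, x along the shank towards the ball, z up as it lies. Shank from x = -127 to 0 mm, ball centre at x = +6 mm; grip at x = -52 mm, midway between the rails. About 169 g, centre of gravity x = -59 mm.
- punch_19: Steel doming punch: polished ball 19 mm across on a straight dark octagonal shank 14 mm across. Origin on the shank's axis at its ball end, x along the shank towards the ball, z up as it lies. Shank from x = -127 to 0 mm, ball centre at x = +8 mm; grip at x = -52 mm, midway between the rails. About 186 g, centre of gravity x = -53 mm.
- punch_25: Steel doming punch: polished ball 25 mm across on a straight dark octagonal shank 14 mm across. Origin on the shank's axis at its ball end, x along the shank towards the ball, z up as it lies. Shank from x = -127 to 0 mm, ball centre at x = +11 mm; grip at x = -52 mm, midway between the rails. About 222 g, centre of gravity x = -43 mm.
- punch_32: Steel doming punch: polished ball 32 mm across on a straight dark octagonal shank 14 mm across. Origin on the shank's axis at its ball end, x along the shank towards the ball, z up as it lies. Shank from x = -127 to 0 mm, ball centre at x = +14 mm; grip at x = -52 mm, midway between the rails. About 292 g, centre of gravity x = -28 mm.
- full_rest: Fixed dark wooden tool rest just like the empty one, with the four punches in it in any order, one to a notch, balls on its +x side, away from the robot. Four notches at y = -69, -23, +23, +69 mm; a lying punch has its origin at x about +52 mm, z = 37 mm. Base board 8 mm thick, tops of the rails at z = 44 mm; 50 mm channel for the fingers between the rails. Origin at the centre of the underside.
- empty_rest: Fixed dark wooden tool rest, empty at the start, 80 x 178 x 44 mm (x, y, z). Two rails along y, 14 mm thick, at x = -32 and +32 mm. V notches through both at y = -69, -23, +23, +69 mm, 24 mm wide at the top (z = 44), 8 mm at the floor (z = 30). A punch lies in one with x axis along the rest's, origin at x = +52, z = 37 mm, ball on the +x side. Origin at the centre of the underside.
- doming_block: Loose steel doming block, a plain 50 mm cube with round hollows in its faces, 0.9 kg. It stands beside the empty rest, about 138 mm along y from its middle, beyond its +y or its -y end (either may be drawn). Origin at the centre of its underside.
- charcoal: Bystander: loose black charcoal block, 40 x 52 x 24 mm, standing beyond the other end of the empty rest. Origin at the centre of its underside. (Not listed: a magnifier lamp's white disc, 240 mm across, hangs about 0.5 m above the bench at x 0.8, y -0.1 m, its arm leading left; a wrist that swings across far out meets it: cross between the rests nearer the robot.)

How it is judged:
By the outcome, as a careful person would: the job done as asked, in the order asked, and still so for the second after the job is handed in, with the robot touching nothing.
It also fails if it takes over 88 s, if anything falls off the work surface, if the arm or the gripper's body presses on something with over 40 N, if the wrist force passes 120 N, or if a joint passes its speed limit or range.

## Working session

There is one attempt and no reset: what is moved stays moved. The work goes in short steps, Python scripts to look and compute and a tool call to move; the robot and the scene stay as the last step left them, time stands still between calls to the robot, and variables do not carry over. Pictures are saved under pics/ and viewed, at most 14 in all, crops included, and the job is handed in when it is done.

```bash
ls; mkdir -p pics; python3 - <<'E'
from bench import env, ticket, grab_frame
import cv2,numpy as np
for n in("scene","top"):
    f=grab_frame(n); np.savez(f"pics/{n}0.npz",**f); cv2.imwrite(f"pics/{n}0.png",f["color"][:,:,::-1])
    print(n,f["intrinsics"].tolist(),f["T"].round(3).tolist())
s=env.read_state();print(s)
E
```

```text
bench.py
pics
scene [[394.40393472640176, 0.0, 273.9805879816767], [0.0, 394.40393472640176, 198.21302776459396], [0.0, 0.0, 1.0]] [[-0.715, -0.526, 0.46, 131.323], [-0.699, 0.537, -0.472, 342.023], [0.001, -0.659, -0.752, 835.107], [0.0, 0.0, 0.0, 1.0]]
top [[451.7163123637885, 0.0, 280.28897454812176], [0.0, 451.7163123637885, 214.62217786942273], [0.0, 0.0, 1.0]] [[-0.025, -0.985, 0.171, 416.017], [-1.0, 0.025, -0.0, -144.188], [-0.004, -0.171, -0.985, 1152.719], [0.0, 0.0, 0.0, 1.0]]
{'time_s': 0.1, 'q': array([61.21635698, 24.93206482,  1.43134578, 90.18353955, -0.66404053,
       64.97289223, -4.30128023]), 'joint_vel': array([-0.08619619,  0.02246996,  0.04570531, -0.0827571 ,  0.01821538,
       -0.04448101, -0.10562225]), 'joint_torque': array([ 3.58150101e-03, -6.71749949e+01,  1.02864113e+00, -3.16903031e+01,
        1.58391095e-02,  7.13042478e-03,  7.74920591e-05]), 'tool_pos': array([ 243.02458994, -575.33161253,  230.61117209]), 'ee_rot': array([-1.79920204e+02,  8.03397721e-03,  2.29025904e+01]), 'contact_force': array([ 0.47606858, -0.49997351,  0.57958494]), 'wrist_torque': array([ 0.01651143, -0.00913123,  0.03148397]), 'grasp_force': 0.0, 'opening': 85.34674092037733}
```

View pics/scene0.png

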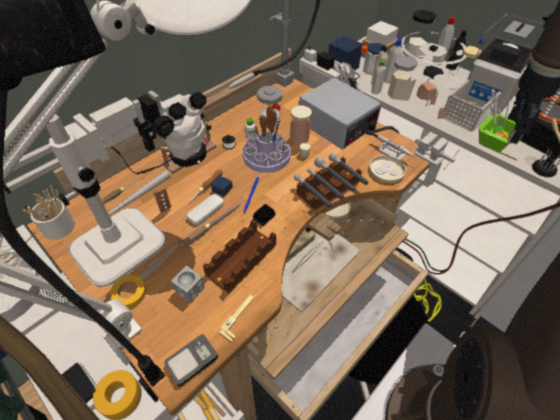

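View pics/top0.png

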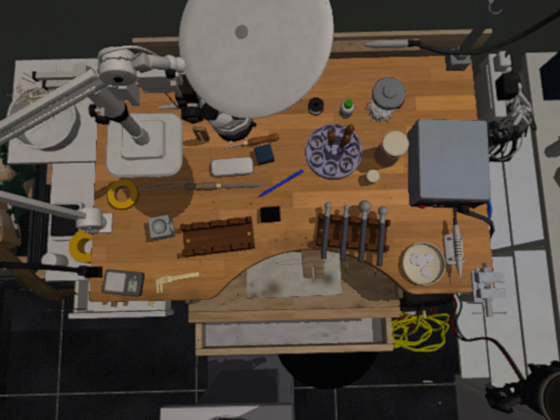

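The top view shows the full rest at about (352,232) with balls at (327,208), (346,210), (365,206) and (382,210). The empty rest is at (218,237), the doming block at (160,227) on its left (+y) end, and the charcoal at (270,214). Next I'll measure these.

```bash
cat > h.py <<'E'
import numpy as np,cv2
def cloud(f):
    K,T,d=f["intrinsics"],f["T"],f["range_z"].astype(float)
    v,u=np.indices(d.shape)
    p=np.stack([(u-K[0,2])*d/K[0,0],(v-K[1,2])*d/K[1,1],d],-1)
    p=p@T[:3,:3].T+T[:3,3]; p[d==0]=np.nan
    return p
def ortho(f,z,x0,x1,y0,y1,s):
    """rectify image to plane z; rows = x descending, cols = y descending; s px/mm"""
    X=x1-np.arange(int((x1-x0)*s))/s; Y=y1-np.arange(int((y1-y0)*s))/s
    X,Y=np.meshgrid(X,Y,indexing="ij"); P=np.stack([X,Y,np.full_like(X,z)],-1)
    T,K=f["T"],f["intrinsics"]; c=(P-T[:3,3])@T[:3,:3]
    u=K[0,0]*c[...,0]/c[...,2]+K[0,2]; v=K[1,1]*c[...,1]/c[...,2]+K[1,2]
    return cv2.remap(f["color"],u.astype(np.float32),v.astype(np.float32),cv2.INTER_CUBIC)[:,:,::-1]
E
python3 - <<'E'
from h import *
F={n:dict(np.load(f"pics/{n}0.npz")) for n in("top","scene")}
t=cloud(F["top"])
for u,v in[(327,208),(346,210),(365,206),(382,210),(218,237),(160,227),(270,214),(185,250)]: print(u,v,t[v,u].round(0))
for n,f in F.items():
    p=cloud(f).reshape(-1,3); p=p[~np.isnan(p).any(1)]
    for nm,(y0,y1) in dict(full=(-420,-200),empty=(-90,120)).items():
        m=(p[:,1]>y0)&(p[:,1]<y1)&(p[:,0]>300)&(p[:,0]<560)
        zs=p[m,2]; print(n,nm,np.histogram(zs,bins=range(-10,80,5))[0])
        q=p[m&(p[:,2]>38)&(p[:,2]<55)]; print(len(q),np.percentile(q,[1,99],0).round(0).tolist(), cv2.minAreaRect(q[:,:2].astype(np.float32)))
a=[ortho(F[n],40,370,560,-430,200,1.25) for n in F]
cv2.imwrite("pics/ortho.png",np.vstack(a))
E
```

```text
327 208 [ 622. -262.   40.]
346 210 [ 616. -309.   41.]
365 206 [ 623. -355.   51.]
382 210 [ 612. -397.   49.]
218 237 [561.  16.   5.]
160 227 [586. 157.  33.]
270 214 [ 614. -119.   23.]
185 250 [526.  93.  40.]
top full [ 50 390 324 265  56  11  13  13  24 187 645 151   0   0   0   0   0]
909 [[479.0, -405.0, 38.0], [559.0, -236.0, 48.0]] ((518.517822265625, -320.636962890625), (175.05064392089844, 82.92272186279297), 89.98636627197266)
top empty [  66 1642 1302  467   90   14   17   72   88   69  175   44    0    0
    0    0    0]
252 [[516.0, -76.0, 38.0], [543.0, 99.0, 48.0]] ((529.2333984375, 11.771377563476562), (14.685751914978027, 176.9439239501953), 5.510745525360107)
scene full [ 86 413  87  74  35  37  36  34  92 279 361   6   0   0   0   0   0]
529 [[479.0, -402.0, 38.0], [558.0, -230.0, 45.0]] ((526.7101440429688, -316.9900207519531), (179.24891662597656, 83.96785736083984), 82.3704605102539)
scene empty [  63 2512  562  304   52   73   63  135  106   96  188    4    0    0
    0    0    0]
233 [[514.0, -72.0, 38.0], [542.0, 104.0, 45.0]] ((528.5720825195312, 16.339561462402344), (14.945272445678711, 177.64950561523438), 5.491903305053711)
```

View pics/ortho.png

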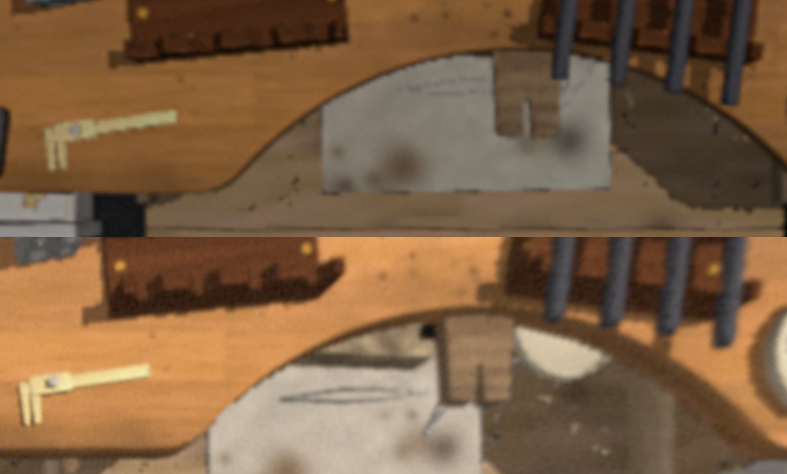

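```bash
python3 - <<'E'
from h import *
F={n:dict(np.load(f"pics/{n}0.npz")) for n in("top","scene")}
a=[ortho(F[n],44,490,640,-420,190,1.3) for n in F]
cv2.imwrite("pics/ortho2.png",np.vstack(a))
b=[ortho(F[n],37,590,650,-430,-230,4) for n in F]
cv2.imwrite("pics/balls.png",np.vstack(b))
for n,f in F.items():
    p=cloud(f).reshape(-1,3); p=p[~np.isnan(p).any(1)]
    for nm,(y0,y1) in dict(full=(-430,-210),empty=(-100,125)).items():
        m=(p[:,1]>y0)&(p[:,1]<y1)&(p[:,0]>505)&(p[:,0]<(605))
        q=p[m&(p[:,2]>38)&(p[:,2]<56)]
        print(n,nm,len(q),"medz",np.median(q[:,2]).round(1),[np.round(c,1) for c in cv2.minAreaRect(q[:,:2].astype(np.float32))])
    # punches: linear fit of shank top points in ball side/handle side
    for y in(-262,-309,-355,-400):
        pass
E
```

```text
top full 1361 medz 42.8 [array([ 555., -325.]), array([ 99.8, 183.9]), np.float64(0.1)]
top empty 489 medz 42.9 [array([561.1,  14.5]), array([ 78.5, 177.6]), np.float64(5.3)]
scene full 770 medz 41.1 [array([ 554.8, -319.7]), array([ 99.3, 183.4]), np.float64(0.0)]
scene empty 453 medz 41.9 [array([561.,  19.]), array([ 79.5, 178.3]), np.float64(5.2)]
```

View pics/ortho2.png

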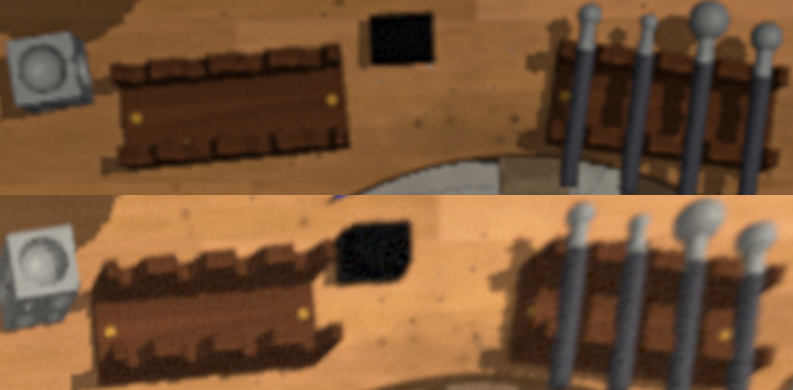

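View pics/balls.png

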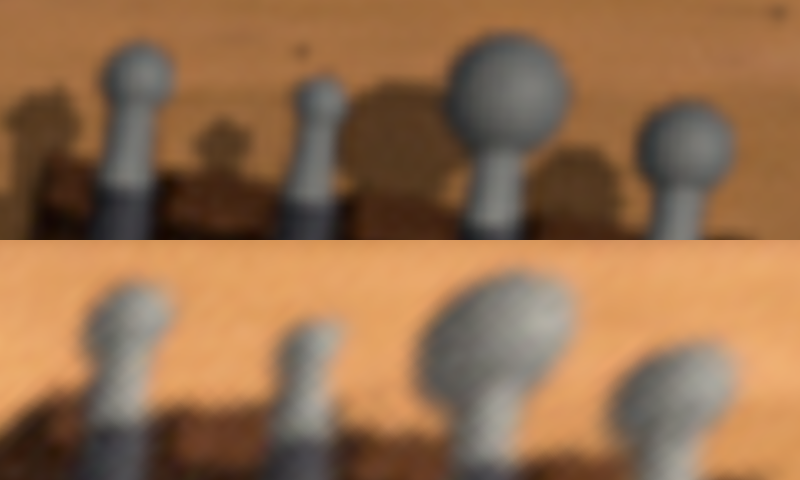

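```bash
python3 - <<'E'
from h import *
for n in("top","scene"):
    f=dict(np.load(f"pics/{n}0.npz"))
    p=cloud(f).reshape(-1,3); c=f["color"].reshape(-1,3).astype(float)
    br=c[:,0]>1.35*c[:,2]
    for nm,(y0,y1) in dict(full=(-430,-210),empty=(-100,125)).items():
        R=(p[:,1]>y0)&(p[:,1]<y1)&(p[:,0]>490)&(p[:,0]<640)
        q=p[R&br&(p[:,2]>37)&(p[:,2]<56)]
        (cx,cy),sz,an=cv2.minAreaRect(q[:,:2].astype(np.float32))
        print(n,nm,len(q),"z",np.median(q[:,2]).round(1),round(cx,1),round(cy,1),np.round(sz,1),round(an,1))
    g=(p[:,1]>-430)&(p[:,1]<-210)&(p[:,0]>480)&(p[:,0]<600)&~br&(p[:,2]>36)&(p[:,2]<60)
    q=p[g]
    lab=None
    # cluster by sheared y
    best=max(np.arange(-12,12,.5),key=lambda a:(np.histogram(q[:,1]-np.tan(np.radians(a))*(q[:,0]-560),bins=np.arange(-430,-210,3))[0]**2).sum())
    s=q[:,1]-np.tan(np.radians(best))*(q[:,0]-560)
    _,lab,cc=cv2.kmeans(s.astype(np.float32)[:,None],4,None,(3,50,.1),10,cv2.KMEANS_PP_CENTERS)
    print("yaw",best)
    for k in np.argsort(-cc[:,0]):
        r=q[lab[:,0]==k]; r=r[abs(s[lab[:,0]==k]-cc[k,0])<9]
        a,b=np.polyfit(r[:,0]-560,r[:,1],1)
        print("  y@560",round(b,1),"yaw",round(np.degrees(np.arctan(a)),1),"xmin",r[:,0].min().round(0),"ztop",np.percentile(r[:,2],80).round(1),len(r))
    for y0 in [(130,190,"dom"),(-150,-90,"char")]:
        q=p[(p[:,1]>y0[0])&(p[:,1]<y0[1])&(p[:,0]>540)&(p[:,0]<660)&(p[:,2]>15)]
        print(y0[2],q.min(0).round(0),q.max(0).round(0))
E
```

```text
top full 620 z 42.6 568.6 -325.4 [176.6 149.6] 82.5
top empty 530 z 42.6 561.2 14.4 [ 78.7 177.6] 5.4
yaw -7.0
  y@560 -255.3 yaw -7.3 xmin 497.0 ztop 44.7 228
  y@560 -301.4 yaw -7.2 xmin 494.0 ztop 44.5 237
  y@560 -347.6 yaw -7.7 xmin 488.0 ztop 44.9 251
  y@560 -393.7 yaw -7.2 xmin 482.0 ztop 44.6 251
dom [559. 130.  16.] [614. 185.  55.]
char [ 598. -142.   15.] [635. -95.  30.]
scene full 371 z 40.9 565.2 -319.7 [142.7 183.4] 0.0
scene empty 502 z 41.7 560.7 18.6 [ 80.1 178.8] 5.0
yaw -7.0
  y@560 -250.0 yaw -6.8 xmin 496.0 ztop 42.8 150
  y@560 -296.1 yaw -7.4 xmin 491.0 ztop 42.8 146
  y@560 -342.4 yaw -7.2 xmin 487.0 ztop 42.5 142
  y@560 -388.6 yaw -7.4 xmin 480.0 ztop 42.8 144
dom [558. 131.  15.] [614. 188.  52.]
char [ 597. -139.   16.] [635. -90.  26.]
```

```bash
cat >> h.py <<'E'
def delta(s,x,y,z,yaw):
    "turn to make first, then shift in the turned tool's axes"
    R=lambda a:np.array([[np.cos(a),np.sin(a)],[np.sin(a),-np.cos(a)]]) # columns tool x,y
    d=np.array([x,y])-s["tool_pos"][:2]
    print("t",round(s["time_s"],1),"turn",round(s["ee_rot"][2]-yaw,2),"dxdy after turn",(R(np.radians(yaw)).T@d).round(1),
     "without turn",(R(np.radians(s["ee_rot"][2])).T@d).round(1),"dz",round(s["tool_pos"][2]-z,1),"rot",s["ee_rot"].round(2))
E
```

shift_gripper([
  [[20, -4, 0, 0], [36, -8, 0, 0], [40, -9, 0, 0], [40, -9, 0, 0], [40, -9, 0, 0], [40, -9, 0, 0], [40, -9, 0, 0], [40, -9, 0, 0], [36, -9, 0, 0], [30, -8, 0, 0], [21, -5, 0, 0], [0, 0, 10, 10], [0, 0, 30, 10], [0, 0, 30, 10], [0, 0, 20, 0], [0, 0, 10, 0], [0, 0, 0, 0]],
], finger_gap=36)

```text
time_s: 2.22
tool_pos: [561.7, -345.3, 131.0]
ee_rot: [-180.0, 0.1, -7.1]
contact_force: [0.8, 0.3, -0.2]
opening: 36.3
grasp_force: 0.0
```

```bash
python3 - <<'E'
from bench import env, ticket, grab_frame
from h import *
delta(env.read_state(),561.6,-345.3,130,-7.2)
f=grab_frame("top"); np.savez("pics/top1.npz",**f)
g=grab_frame("scene"); np.savez("pics/scene1.npz",**g)
cv2.imwrite("pics/hover.png",np.hstack([cv2.resize(i["color"][b:b+150,a:a+130,::-1],None,fx=3,fy=3) for i,(a,b) in((f,(300,140)),(g,(270,80)))]))
E
```

```text
t 2.2 turn 0.12 dxdy after turn [-0.1 -0. ] without turn [-0.1 -0. ] dz 1.0 rot [-1.7998e+02  5.0000e-02 -7.0800e+00]
```

View pics/hover.png

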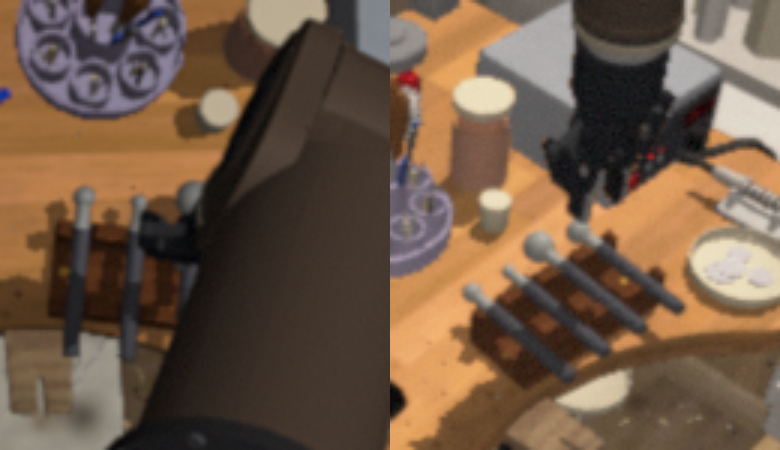

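Hovering above the 32 mm punch, the left finger shows at (150,235) in the top crop and the fingertips at (580,205) in the scene crop. I'll use the finger's depth points to calibrate the cameras to the arm.

```bash
python3 - <<'E'
from h import *
a=np.radians(-7.1); tcp=np.array([561.7,-345.3])
for n in("top","scene"):
    f=dict(np.load(f"pics/{n}1.npz")); p=cloud(f).reshape(-1,3)
    for z0,z1 in((120,140),(140,155),(155,175)):
        q=p[(abs(p[:,0]-561)<70)&(abs(p[:,1]+345)<70)&(p[:,2]>z0)&(p[:,2]<z1)]
        d=q[:,:2]-tcp; l=np.c_[d@[np.cos(a),np.sin(a)],d@[-np.sin(a),np.cos(a)]]
        if len(l): print(n,z0,len(l),"restx",np.percentile(l[:,0],[2,50,98]).round(1),"resty",np.percentile(l[:,1],[2,25,50,75,98]).round(1),"zmin",q[:,2].min().round(0))
E
```

```text
top 120 2 restx [-10.2  -9.9  -9.6] resty [19.4 20.  20.6 21.3 21.9] zmin 134.0
top 140 10 restx [-10.5  -6.8  -3.4] resty [18.6 22.6 24.6 28.5 30.7] zmin 141.0
top 155 4 restx [-10.3  -6.   -5.3] resty [19.4 26.8 30.1 31.7 34.8] zmin 157.0
scene 120 34 restx [-11.2  -1.6  11.6] resty [-20.2 -17.5 -15.8  24.6  30.9] zmin 127.0
scene 140 71 restx [-11.3  -5.6   9. ] resty [-25.5 -16.7  20.   30.1  34.4] zmin 140.0
scene 155 86 restx [-12.4  -5.4  10.1] resty [-25.2 -18.  -15.8  25.5  34. ] zmin 155.0
```

The scene camera reads about +2 mm in y and the top camera about −2.5 mm, so their mean, which I used, should be right. Descending to grasp the 32.

shift_gripper([
  [[0, 0, 20, 0], [0, 0, 30, 0], [0, 0, 25, 0], [0, 0, 18, 0], [0, 0, 12, 0], [0, 0, 6, 0], [0, 0, 2, 0], [0, 0, 0, 0]],
])

```text
time_s: 3.32
tool_pos: [562.1, -345.8, 18.8]
ee_rot: [180.0, -0.0, -7.1]
contact_force: [0.4, -0.5, 0.5]
opening: 36.1
grasp_force: 0.0
```

shift_gripper([
  [[0, 0, 0, 0], [0, 0, 0, 0], [0, 0, 0, 0], [0, 0, 0, 0], [0, 0, 0, 0], [0, 0, 0, 0]],
], finger_gap=0)

```text
time_s: 4.08
tool_pos: [562.0, -347.4, 19.2]
ee_rot: [179.9, -0.1, -7.2]
contact_force: [-0.8, -4.5, 5.0]
opening: 11.8
grasp_force: 58.6
```

shift_gripper([
  [[0, 0, -5, 0], [0, 0, -15, 0], [0, 0, -25, 0], [0, 0, -25, 0], [0, 0, -15, 0], [0, 0, -5, 0], [0, 0, 0, 0]],
])

```text
time_s: 4.95
tool_pos: [561.6, -345.3, 108.1]
ee_rot: [-180.0, 0.0, -7.1]
contact_force: [-0.2, -0.2, -2.2]
opening: 12.3
grasp_force: 58.8
```

```bash
python3 - <<'E'
from bench import env, ticket, grab_frame
from h import *
s=env.read_state();print(s["contact_force"],s["wrist_torque"])
g=grab_frame("scene"); np.savez("pics/scene2.npz",**g)
cv2.imwrite("pics/lift.png",cv2.resize(g["color"][80:250,260:400,::-1],None,fx=3.5,fy=3.5,interpolation=cv2.INTER_CUBIC))
E
```

```text
[-0.16162086 -0.2445539  -2.20798198] [ 0.00865196  0.06498677 -0.00701813]
```

View pics/lift.png

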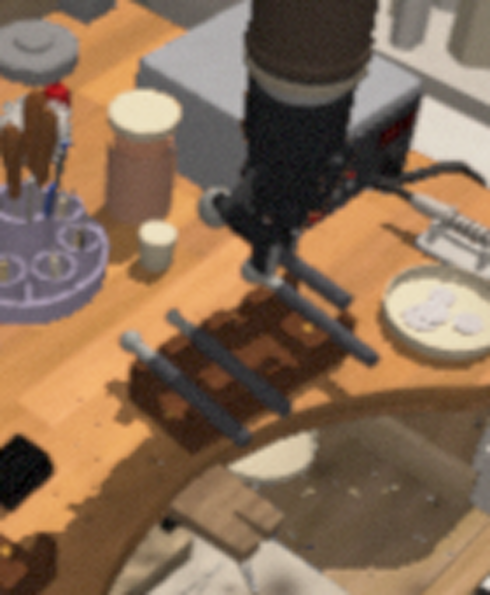

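The 32 is held, with the ball at (215,205) and the tail end at (345,300). I'll check whether it is level and work out the move to the empty rest.

```bash
cat >> h.py <<'E'
def held(f,s):
    p=cloud(f).reshape(-1,3); a=np.radians(s["ee_rot"][2]); d=p-s["tool_pos"]
    x=d[:,0]*np.cos(a)+d[:,1]*np.sin(a); y=-d[:,0]*np.sin(a)+d[:,1]*np.cos(a)
    for x0,x1 in((-85,-60),(-60,-40),(-40,-20),(30,50),(50,95)):
        m=(x>x0)&(x<x1)&(abs(y)<22)&(abs(d[:,2]-19)<25)
        if m.sum(): print("tool x",x0,x1,"n",m.sum(),"xlim",x[m].min().round(0),x[m].max().round(0),"y",np.median(y[m]).round(1),"z-tcp med/max",np.median(d[m,2]).round(1),d[m,2].max().round(1))
E
python3 - <<'E'
from bench import env, ticket, grab_frame
from h import *
s=env.read_state()
held(dict(np.load("pics/scene2.npz")),s)
a=np.radians(5.2); C=np.array([561,16.5])
for y in(69,23,-23,-69):
    P=C+y*np.array([-np.sin(a),np.cos(a)]); print(y,P.round(1)); delta(s,*P,108,5.2)
E
```

```text
tool x -85 -60 n 39 xlim -77.0 -61.0 y 5.9 z-tcp med/max 21.0 26.0
tool x -60 -40 n 39 xlim -60.0 -41.0 y 6.9 z-tcp med/max 22.2 25.9
tool x -40 -20 n 40 xlim -40.0 -20.0 y 6.5 z-tcp med/max 21.1 24.0
tool x 30 50 n 3 xlim 50.0 50.0 y 12.2 z-tcp med/max 15.5 17.2
tool x 50 95 n 53 xlim 52.0 75.0 y 13.6 z-tcp med/max 21.5 33.8
69 [554.7  85.2]
t 5.0 turn -12.29 dxdy after turn [  32.4 -429.3] without turn [ -59.7 -426.4] dz -0.4 rot [-1.7997e+02  6.0000e-02 -7.0900e+00]
23 [558.9  39.4]
t 5.0 turn -12.29 dxdy after turn [  32.4 -383.3] without turn [ -49.9 -381.4] dz -0.4 rot [-1.7997e+02  6.0000e-02 -7.0900e+00]
-23 [563.1  -6.4]
t 5.0 turn -12.29 dxdy after turn [  32.4 -337.3] without turn [ -40.1 -336.5] dz -0.4 rot [-1.7997e+02  6.0000e-02 -7.0900e+00]
-69 [567.3 -52.2]
t 5.0 turn -12.29 dxdy after turn [  32.4 -291.3] without turn [ -30.4 -291.5] dz -0.4 rot [-1.7997e+02  6.0000e-02 -7.0900e+00]
```

shift_gripper([
  [[-15, 0, 0, 0], [-30, 0, 0, 0], [-35, -15, 0, 0], [-20, -35, 0, 0], [0, -45, 0, 0], [0, -45, 0, 0], [0, -45, 0, 0], [0, -45, 0, 0], [0, -45, 0, 0], [0, -45, 0, 0], [0, -40, 0, 0], [0, -35, 0, -2], [0, -20, 0, -4], [0, -10, 0, -4], [0, 0, 0, -2.3], [0, 0, 0, 0]],
])

```text
time_s: 7.0
tool_pos: [513.0, 87.1, 108.1]
ee_rot: [180.0, 0.0, 5.1]
contact_force: [0.2, 0.2, -2.9]
opening: 12.2
grasp_force: 58.8
```

```bash
python3 - <<'E'
from bench import env, ticket, grab_frame
from h import *
delta(env.read_state(),554.8,83.7,62,5.2)
E
```

```text
t 7.0 turn -0.07 dxdy after turn [41.3  7.2] without turn [41.3  7.1] dz 46.1 rot [1.7996e+02 4.0000e-02 5.1300e+00]
```

shift_gripper([
  [[10, 3, 0, 0], [16, 3, 5, 0], [11, 1, 15, 0], [4, 0, 14, 0], [0, 0, 8, 0], [0, 0, 3, 0], [0, 0, 0, 0]],
])

```text
time_s: 7.88
tool_pos: [554.5, 85.5, 63.2]
ee_rot: [180.0, 0.0, 5.2]
contact_force: [-0.4, -0.5, -2.4]
opening: 12.0
grasp_force: 58.7
```

```bash
python3 - <<'E'
from bench import env, ticket, grab_frame
from h import *
s=env.read_state(); delta(s,554.8,83.7,19,5.2)
g=grab_frame("scene"); held(g,s); t=grab_frame("top")
cv2.imwrite("pics/place1.png",np.hstack([cv2.resize(g["color"][190:310,140:290,::-1],None,fx=2.6,fy=2.6,interpolation=cv2.INTER_CUBIC),cv2.resize(t["color"][170:290,120:270,::-1],None,fx=2.6,fy=2.6,interpolation=cv2.INTER_CUBIC)]))
E
```

```text
t 7.9 turn 0.02 dxdy after turn [0.2 1.8] without turn [0.2 1.8] dz 44.2 rot [1.80e+02 3.00e-02 5.22e+00]
tool x -85 -60 n 59 xlim -77.0 -60.0 y 4.1 z-tcp med/max 22.0 26.6
tool x -60 -40 n 61 xlim -60.0 -40.0 y 4.8 z-tcp med/max 23.2 26.3
tool x -40 -20 n 59 xlim -40.0 -20.0 y 4.5 z-tcp med/max 21.9 26.6
tool x 30 50 n 3 xlim 34.0 38.0 y 8.1 z-tcp med/max 16.4 19.2
tool x 50 95 n 52 xlim 56.0 77.0 y 12.6 z-tcp med/max 26.7 33.6
```

View pics/place1.png

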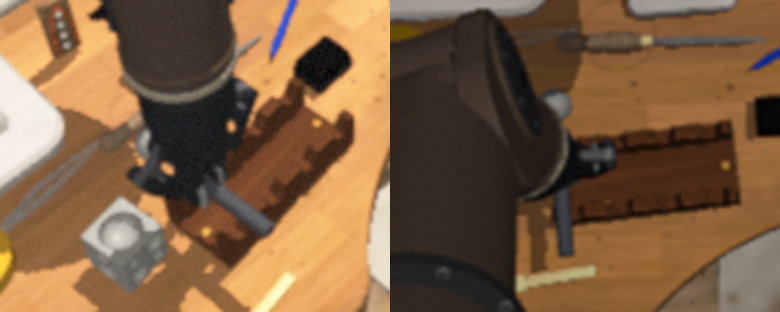

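The 32 is over the end notch by the doming block, level, with the tail at (265,228) in the scene crop. Lowering.

shift_gripper([
  [[0, 0.6, 8, 0], [0, 0.6, 12, 0], [0, 0, 10, 0], [0, 0, 6, 0], [0, 0, 4, 0], [0, 0, 2, 0], [0, 0, 1.5, 0], [0, 0, 0, 0]],
])

```text
time_s: 8.98
tool_pos: [555.2, 84.6, 20.0]
ee_rot: [-180.0, -0.0, 5.2]
contact_force: [0.3, 0.7, -1.7]
opening: 12.2
grasp_force: 58.8
```

shift_gripper([
  [[0, 0, 0, 0], [0, 0, 0, 0], [0, 0, 0, 0]],
], finger_gap=30)

```text
time_s: 9.35
tool_pos: [555.1, 84.1, 20.0]
ee_rot: [180.0, -0.0, 5.2]
contact_force: [0.3, -0.6, 0.4]
opening: 29.7
grasp_force: 0.0
```

shift_gripper([
  [[0, 0, -10, 0], [0, 0, -25, 0], [0, 0, -30, 0], [-10, 0, -20, 0], [-20, 15, -5, 0], [-20, 40, 0, 0], [-20, 50, 0, 0], [-10, 50, 0, 0], [0, 50, 0, 0], [0, 50, 0, 0], [0, 50, 0, 0], [0, 50, 0, 0], [0, 45, 0, 0], [0, 35, 0, 0], [0, 25, 0, 4], [0, 10, 0, 6], [0, 4, 0, 2.4], [0, 0, 0, 0]],
], finger_gap=36)

```text
time_s: 11.6
tool_pos: [516.9, -394.9, 110.1]
ee_rot: [-180.0, -0.0, -7.1]
contact_force: [-0.0, 0.1, 0.4]
opening: 36.3
grasp_force: 0.0
```

```bash
python3 - <<'E'
from bench import env, ticket, grab_frame
from h import *
s=env.read_state(); delta(s,555.9,-392.5,19,-7.2)
g=grab_frame("scene"); t=grab_frame("top")
cv2.imwrite("pics/placed1.png",np.hstack([cv2.resize(g["color"][190:310,140:290,::-1],None,fx=2.6,fy=2.6,interpolation=cv2.INTER_CUBIC),cv2.resize(t["color"][170:290,120:270,::-1],None,fx=2.6,fy=2.6,interpolation=cv2.INTER_CUBIC)]))
for f in(g,t):
    p=cloud(f).reshape(-1,3);c=f["color"].reshape(-1,3).astype(float)
    m=(c[:,0]<1.3*c[:,2])&(p[:,0]>480)&(p[:,0]<590)&(p[:,1]>60)&(p[:,1]<110)&(p[:,2]>33)&(p[:,2]<60)
    q=p[m];a,b=np.polyfit(q[:,0]-555,q[:,1],1); print("y@555",b.round(1),"yaw",np.degrees(a).round(1),"xmin",q[:,0].min().round(0),"z front/back",[np.percentile(q[k,2],80).round(1) for k in(q[:,0]<520,q[:,0]>560)])
E
```

```text
t 11.6 turn 0.07 dxdy after turn [38.4 -7.3] without turn [38.4 -7.2] dz 91.1 rot [-180.     -0.     -7.13]
y@555 87.3 yaw 5.2 xmin 481.0 z front/back [np.float64(43.7), np.float64(43.5)]
y@555 82.5 yaw 5.0 xmin 481.0 z front/back [np.float64(45.2), np.float64(44.7)]
```

View pics/placed1.png

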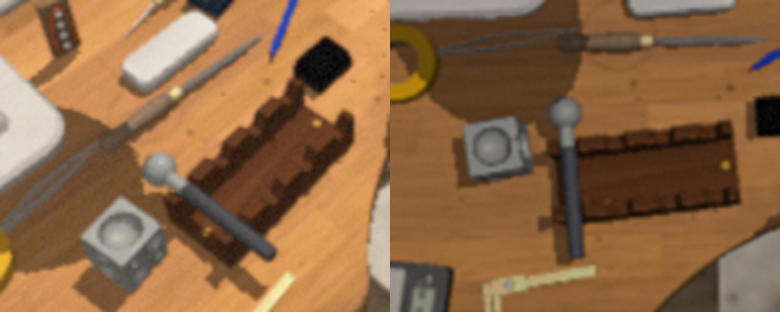

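The 32 lies level in the notch next to the block. Now the 25.

shift_gripper([
  [[10, -2, 0, 0], [18, -4, 6, 0], [10, -2, 20, 0], [0, 0, 25, 0], [0, 0, 20, 0], [0, 0, 12, 0], [0, 0, 6, 0], [0, 0, 2, 0], [0, 0, 0, 0]],
])

```text
time_s: 12.82
tool_pos: [555.9, -392.3, 19.4]
ee_rot: [180.0, -0.0, -7.2]
contact_force: [0.6, 0.5, 0.1]
opening: 36.0
grasp_force: 0.0
```

shift_gripper([
  [[0, 0, 0, 0], [0, 0, 0, 0], [0, 0, 0, 0], [0, 0, 0, 0], [0, 0, 0, 0], [0, 0, 0, 0]],
], finger_gap=0)

```text
time_s: 13.58
tool_pos: [555.9, -393.0, 19.7]
ee_rot: [179.9, -0.1, -7.2]
contact_force: [-0.7, -2.0, 6.5]
opening: 12.6
grasp_force: 58.7
```

shift_gripper([
  [[0, 0, -5, 0], [0, 0, -15, 0], [0, 0, -25, 0], [-10, 0, -25, 0], [-25, 0, -15, 0], [-30, -15, -5, 0], [-20, -35, 0, 0], [-5, -45, 0, 0], [0, -45, 0, 0], [0, -45, 0, 0], [0, -45, 0, 0], [0, -45, 0, 0], [0, -45, 0, 0], [0, -40, 0, 0], [0, -35, 0, -2], [0, -20, 0, -4], [0, -8, 0, -4], [0, 0, 0, -2.3], [0, 0, 0, 0]],
])

```text
time_s: 15.95
tool_pos: [517.7, 37.9, 108.9]
ee_rot: [180.0, 0.0, 5.0]
contact_force: [-0.4, 0.6, -3.3]
opening: 12.3
grasp_force: 58.7
```

```bash
python3 - <<'E'
from bench import env, ticket, grab_frame
from h import *
s=env.read_state(); delta(s,559,38.5,20,5.2); held(grab_frame("scene"),s)
E
```

```text
t 15.9 turn -0.15 dxdy after turn [41.2  3.2] without turn [41.2  3.1] dz 88.9 rot [1.7997e+02 1.0000e-02 5.0500e+00]
tool x -85 -60 n 78 xlim -81.0 -60.0 y 4.4 z-tcp med/max 21.0 25.6
tool x -60 -40 n 59 xlim -60.0 -41.0 y 5.1 z-tcp med/max 21.8 25.1
tool x -40 -20 n 64 xlim -40.0 -21.0 y 4.7 z-tcp med/max 21.6 26.0
tool x 30 50 n 7 xlim 31.0 38.0 y 7.1 z-tcp med/max 20.2 21.4
tool x 50 95 n 36 xlim 52.0 67.0 y 9.9 z-tcp med/max 24.0 29.5
```

shift_gripper([
  [[10, 1, 0, 0], [16, 1, 5, 0], [12, 1, 15, 0], [5, 0, 20, 0], [0, 0, 20, 0], [0, 0, 12, 0], [0, 0, 8, 0], [0, 0, 5, 0], [0, 0, 2.5, 0], [0, 0, 1, 0], [0, 0, 0, 0]],
])

```text
time_s: 17.38
tool_pos: [561.3, 39.5, 20.8]
ee_rot: [180.0, -0.1, 5.1]
contact_force: [0.5, -2.3, 0.2]
opening: 12.1
grasp_force: 59.0
```

shift_gripper([
  [[0, 0, 0, 0], [0, 0, 0, 0], [0, 0, 0, 0]],
], finger_gap=30)

```text
time_s: 17.75
tool_pos: [560.9, 40.2, 20.4]
ee_rot: [-180.0, -0.0, 5.1]
contact_force: [0.3, -0.5, 0.5]
opening: 30.1
grasp_force: 0.0
```

```bash
python3 - <<'E'
from bench import env, ticket, grab_frame
from h import *
a=np.radians(-7.2)
for y in(69,23): print(y,564.5-y*np.sin(a),-324+y*np.cos(a)); delta(env.read_state(),564.5-y*np.sin(a),-324+y*np.cos(a),110,-7.2)
E
```

```text
69 573.147993115937 -255.54408560930102
t 17.8 turn 12.32 dxdy after turn [ 49.2 291.9] without turn [-14.2 295.7] dz -89.6 rot [-1.7999e+02 -2.0000e-02  5.1200e+00]
23 567.382664371979 -301.181361869767
t 17.8 turn 12.32 dxdy after turn [ 49.2 337.9] without turn [-24.  340.6] dz -89.6 rot [-1.7999e+02 -2.0000e-02  5.1200e+00]
```

shift_gripper([
  [[0, 0, -10, 0], [0, 0, -25, 0], [0, 0, -30, 0], [-15, 0, -20, 0], [-25, 15, -5, 0], [-20, 40, 0, 0], [0, 50, 0, 0], [0, 50, 0, 0], [0, 45, 0, 0], [0, 40, 0, 0], [0, 32, 0, 4], [0, 15, 0, 6], [0, 4, 0, 2.3], [0, 0, 0, 0]],
], finger_gap=36)

```text
time_s: 19.5
tool_pos: [525.3, -254.6, 110.4]
ee_rot: [-180.0, 0.0, -7.2]
contact_force: [-0.5, 0.8, 0.8]
opening: 36.1
grasp_force: 0.0
```

```bash
python3 - <<'E'
from bench import env, ticket, grab_frame
from h import *
s=env.read_state(); delta(s,573.1,-255.5,19,-7.2)
f=grab_frame("scene"); t=grab_frame("top")
for f in(f,t):
    p=cloud(f).reshape(-1,3);c=f["color"].reshape(-1,3).astype(float)
    for y0 in(85,40):
        m=(c[:,0]<1.3*c[:,2])&(p[:,0]>470)&(p[:,0]<590)&(abs(p[:,1]-y0)<20)&(p[:,2]>33)&(p[:,2]<60)
        q=p[m];a,b=np.polyfit(q[:,0]-555,q[:,1],1); print("y@555",b.round(1),"yaw",np.degrees(a).round(1),"xmin",q[:,0].min().round(0),"z front/back",[np.percentile(q[k,2],80).round(1) for k in(q[:,0]<520,q[:,0]>560)])
cv2.imwrite("pics/placed2.png",cv2.resize(t["color"][170:290,120:400,::-1],None,fx=2.8,fy=2.8,interpolation=cv2.INTER_CUBIC))
E
```

```text
t 19.5 turn 0.04 dxdy after turn [47.5 -5.1] without turn [47.5 -5. ] dz 91.4 rot [-1.7998e+02  1.0000e-02 -7.1600e+00]
y@555 87.3 yaw 5.4 xmin 480.0 z front/back [np.float64(43.8), np.float64(43.4)]
y@555 41.6 yaw 5.1 xmin 481.0 z front/back [np.float64(43.5), np.float64(43.1)]
y@555 82.7 yaw 5.2 xmin 481.0 z front/back [np.float64(45.2), np.float64(44.1)]
y@555 37.0 yaw 5.1 xmin 482.0 z front/back [np.float64(45.3), np.float64(44.1)]
```

View pics/placed2.png

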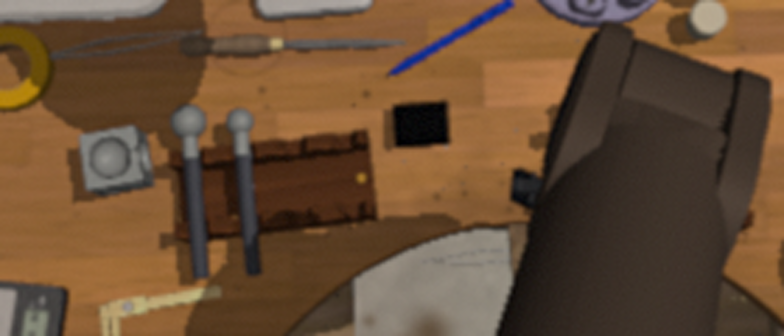

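The 32 and 25 lie parallel and level in the first two notches, and the block and charcoal haven't moved. Grasping the 19.

shift_gripper([
  [[10, -1, 0, 0], [20, -3, 6, 0], [15, -1, 20, 0], [2, 0, 25, 0], [0, 0, 20, 0], [0, 0, 12, 0], [0, 0, 6, 0], [0, 0, 2, 0], [0, 0, 0, 0]],
])

```text
time_s: 20.72
tool_pos: [572.8, -256.4, 19.8]
ee_rot: [180.0, -0.0, -7.2]
contact_force: [-0.3, -0.5, -0.2]
opening: 36.1
grasp_force: 0.0
```

shift_gripper([
  [[0, 0, 0, 0], [0, 0, 0, 0], [0, 0, 0, 0], [0, 0, 0, 0], [0, 0, 0, 0], [0, 0, 0, 0]],
], finger_gap=0)

```text
time_s: 21.48
tool_pos: [572.8, -256.1, 19.9]
ee_rot: [-180.0, -0.0, -7.2]
contact_force: [-0.8, 0.6, 6.3]
opening: 12.2
grasp_force: 58.6
```

```bash
python3 - <<'E'
from bench import env, ticket, grab_frame
from h import *
delta(env.read_state(),563.2,-7.3,110,5.2)
E
```

```text
t 21.5 turn -12.39 dxdy after turn [  13.  -248.7] without turn [ -40.7 -245.7] dz -90.1 rot [-1.80e+02 -5.00e-02 -7.19e+00]
```

shift_gripper([
  [[0, 0, -5, 0], [0, 0, -15, 0], [0, 0, -25, 0], [-10, 0, -25, 0], [-25, 0, -15, 0], [-30, -15, -5, 0], [-15, -35, 0, 0], [0, -45, 0, 0], [0, -45, 0, 0], [0, -40, 0, 0], [0, -32, 0, -2], [0, -22, 0, -4], [0, -10, 0, -4], [0, 0, 0, -2.4], [0, 0, 0, 0]],
])

```text
time_s: 23.35
tool_pos: [521.8, -5.1, 109.5]
ee_rot: [180.0, -0.0, 5.1]
contact_force: [-0.1, 0.6, -1.9]
opening: 12.4
grasp_force: 58.8
```

```bash
python3 - <<'E'
from bench import env, ticket, grab_frame
from h import *
s=env.read_state(); delta(s,563.2,-7.3,20,5.2); held(grab_frame("scene"),s)
E
```

```text
t 23.4 turn -0.05 dxdy after turn [41.   5.9] without turn [41.   5.9] dz 89.5 rot [179.97  -0.     5.15]
tool x -85 -60 n 62 xlim -77.0 -60.0 y 4.8 z-tcp med/max 20.8 24.9
tool x -60 -40 n 60 xlim -60.0 -40.0 y 5.4 z-tcp med/max 20.5 24.4
tool x -40 -20 n 57 xlim -40.0 -20.0 y 4.9 z-tcp med/max 21.0 25.1
tool x 30 50 n 7 xlim 30.0 36.0 y 5.0 z-tcp med/max 20.7 23.5
tool x 50 95 n 33 xlim 52.0 65.0 y 6.2 z-tcp med/max 22.0 26.7
```

shift_gripper([
  [[10, 2, 0, 0], [16, 2, 5, 0], [11, 1.5, 15, 0], [5, 0, 20, 0], [0, 0, 20, 0], [0, 0, 12, 0], [0, 0, 8, 0], [0, 0, 5, 0], [0, 0, 2.5, 0], [0, 0, 1.5, 0], [0, 0, 0, 0]],
])

```text
time_s: 24.78
tool_pos: [564.7, -6.4, 20.9]
ee_rot: [180.0, -0.1, 5.2]
contact_force: [0.2, -3.4, 2.8]
opening: 12.3
grasp_force: 59.2
```

shift_gripper([
  [[0, 0, 0, 0], [0, 0, 0, 0], [0, 0, 0, 0]],
], finger_gap=30)

```text
time_s: 25.15
tool_pos: [564.1, -5.2, 20.3]
ee_rot: [-180.0, -0.0, 5.2]
contact_force: [-0.7, -0.8, 0.8]
opening: 30.5
grasp_force: 0.0
```

```bash
python3 - <<'E'
from bench import env, ticket, grab_frame
from h import *
delta(env.read_state(),567.4,-301.4,110,-7.2)
E
```

```text
t 25.1 turn 12.43 dxdy after turn [ 40.4 293.5] without turn [-23.8 295.3] dz -89.7 rot [-179.98   -0.      5.23]
```

shift_gripper([
  [[0, 0, -10, 0], [0, 0, -25, 0], [0, 0, -30, 0], [-15, 0, -20, 0], [-25, 15, -5, 0], [-20, 40, 0, 0], [0, 50, 0, 0], [0, 50, 0, 0], [0, 45, 0, 0], [0, 40, 0, 0], [0, 32, 0, 4], [0, 15, 0, 6], [0, 4, 0, 2.4], [0, 0, 0, 0]],
], finger_gap=36)

```text
time_s: 26.9
tool_pos: [529.1, -300.3, 110.6]
ee_rot: [-180.0, -0.0, -7.1]
contact_force: [-0.6, 0.7, 1.0]
opening: 35.9
grasp_force: 0.0
```

```bash
python3 - <<'E'
from bench import env, ticket, grab_frame
from h import *
s=env.read_state(); delta(s,567.4,-301.4,20,-7.2)
E
```

```text
t 26.9 turn 0.09 dxdy after turn [38.1 -3.7] without turn [38.1 -3.7] dz 90.6 rot [-179.99   -0.     -7.11]
```

shift_gripper([
  [[10, -1, 0, 0], [16, -2, 6, 0], [11, -1, 20, 0], [1, 0, 25, 0], [0, 0, 20, 0], [0, 0, 12, 0], [0, 0, 6, 0], [0, 0, 2, 0], [0, 0, 0, 0]],
])

```text
time_s: 28.02
tool_pos: [567.6, -302.0, 19.8]
ee_rot: [180.0, -0.0, -7.2]
contact_force: [0.5, 0.1, 0.7]
opening: 36.2
grasp_force: 0.0
```

shift_gripper([
  [[0, 0, 0, 0], [0, 0, 0, 0], [0, 0, 0, 0], [0, 0, 0, 0], [0, 0, 0, 0], [0, 0, 0, 0]],
], finger_gap=0)

```text
time_s: 28.78
tool_pos: [567.7, -301.8, 20.0]
ee_rot: [180.0, -0.1, -7.2]
contact_force: [-0.4, 1.4, 6.6]
opening: 12.3
grasp_force: 58.6
```

```bash
python3 - <<'E'
from bench import env, ticket, grab_frame
from h import *
delta(env.read_state(),567.3,-53.1,110,5.2)
E
```

```text
t 28.8 turn -12.39 dxdy after turn [  22.2 -247.7] without turn [ -31.5 -246.7] dz -90.0 rot [ 1.7999e+02 -6.0000e-02 -7.1900e+00]
```

shift_gripper([
  [[0, 0, -5, 0], [0, 0, -15, 0], [0, 0, -25, 0], [-10, 0, -25, 0], [-25, 0, -15, 0], [-30, -15, -5, 0], [-10, -35, 0, 0], [0, -45, 0, 0], [0, -45, 0, 0], [0, -40, 0, 0], [0, -32, 0, -2], [0, -22, 0, -4], [0, -12, 0, -4], [0, 0, 0, -2.4], [0, 0, 0, 0]],
])

```text
time_s: 30.65
tool_pos: [521.5, -49.7, 109.3]
ee_rot: [180.0, 0.0, 5.1]
contact_force: [0.0, 0.2, -1.9]
opening: 12.7
grasp_force: 58.7
```

```bash
python3 - <<'E'
from bench import env, ticket, grab_frame
from h import *
s=env.read_state(); delta(s,567.3,-53.1,20,5.2); held(grab_frame("scene"),s)
E
```

```text
t 30.6 turn -0.08 dxdy after turn [45.3  7.5] without turn [45.3  7.5] dz 89.3 rot [1.7996e+02 1.0000e-02 5.1200e+00]
tool x -85 -60 n 55 xlim -76.0 -61.0 y 5.1 z-tcp med/max 19.8 24.3
tool x -60 -40 n 56 xlim -60.0 -40.0 y 5.3 z-tcp med/max 20.4 24.4
tool x -40 -20 n 56 xlim -40.0 -20.0 y 5.3 z-tcp med/max 20.7 23.4
tool x 30 50 n 2 xlim 32.0 33.0 y 0.8 z-tcp med/max 22.6 23.3
tool x 50 95 n 22 xlim 52.0 61.0 y 4.8 z-tcp med/max 19.9 23.2
```

shift_gripper([
  [[10, 2, 0, 0], [18, 3, 5, 0], [13, 2.5, 15, 0], [4, 0, 20, 0], [0, 0, 20, 0], [0, 0, 12, 0], [0, 0, 8, 0], [0, 0, 5, 0], [0, 0, 2.5, 0], [0, 0, 1.5, 0], [0, 0, 0, 0]],
])

```text
time_s: 32.08
tool_pos: [567.8, -52.3, 20.9]
ee_rot: [179.9, -0.1, 5.2]
contact_force: [0.9, -3.1, 2.7]
opening: 12.2
grasp_force: 59.2
```

shift_gripper([
  [[0, 0, 0, 0], [0, 0, 0, 0], [0, 0, 0, 0]],
], finger_gap=30)

```text
time_s: 32.45
tool_pos: [567.0, -51.0, 20.2]
ee_rot: [-180.0, 0.0, 5.2]
contact_force: [-0.2, 0.0, 0.3]
opening: 29.7
grasp_force: 0.0
```

shift_gripper([
  [[0, 0, -10, 0], [0, 0, -25, 0], [0, 0, -30, 0], [-15, 0, -25, 0], [-30, 15, -20, 0], [-30, 40, 0, 0], [-20, 50, 0, 0], [0, 50, 0, 0], [0, 50, 0, 0], [0, 45, 0, 0], [0, 30, 0, 0], [0, 10, 0, 0], [0, 0, 0, 0]],
])

```text
time_s: 34.08
tool_pos: [498.8, -348.5, 130.5]
ee_rot: [-180.0, -0.0, 5.2]
contact_force: [-0.5, -0.1, 0.0]
opening: 29.9
grasp_force: 0.0
```

```bash
python3 - <<'E'
from bench import env, ticket, grab_frame
from h import *
g=grab_frame("scene"); t=grab_frame("top")
for f in(g,t):
    p=cloud(f).reshape(-1,3);c=f["color"].reshape(-1,3).astype(float)
    for y0 in(85,40,-6,-52):
        m=(c[:,0]<1.3*c[:,2])&(p[:,0]>470)&(p[:,0]<590)&(abs(p[:,1]-y0)<20)&(p[:,2]>33)&(p[:,2]<60)
        q=p[m];a,b=np.polyfit(q[:,0]-555,q[:,1],1); print("y@555",b.round(1),"yaw",np.degrees(a).round(1),"xmin",q[:,0].min().round(0),"z front/back",[np.percentile(q[k,2],80).round(1) for k in(q[:,0]<520,q[:,0]>560)])
    for y0 in [(130,190,"dom"),(-150,-90,"char")]:
        q=p[(p[:,1]>y0[0])&(p[:,1]<y0[1])&(p[:,0]>540)&(p[:,0]<660)&(p[:,2]>15)&(p[:,2]<60)]
        print(y0[2],q.min(0).round(0),q.max(0).round(0))
cv2.imwrite("pics/final.png",np.vstack([cv2.resize(i,(700,300),interpolation=cv2.INTER_CUBIC) for i in(t["color"][170:290,120:400,::-1],g["color"][190:310,130:410,::-1])]))
E
```

```text
y@555 87.3 yaw 5.4 xmin 479.0 z front/back [np.float64(43.7), np.float64(42.9)]
y@555 41.8 yaw 5.7 xmin 481.0 z front/back [np.float64(43.1), np.float64(43.6)]
y@555 -4.5 yaw 5.6 xmin 487.0 z front/back [np.float64(43.4), np.float64(43.3)]
y@555 -50.2 yaw 5.5 xmin 492.0 z front/back [np.float64(43.2), np.float64(43.2)]
dom [558. 131.  15.] [614. 187.  52.]
char [ 596. -139.   15.] [635. -90.  26.]
y@555 82.6 yaw 5.1 xmin 481.0 z front/back [np.float64(45.5), np.float64(44.3)]
y@555 37.0 yaw 5.1 xmin 482.0 z front/back [np.float64(45.5), np.float64(44.7)]
y@555 -9.3 yaw 5.0 xmin 491.0 z front/back [np.float64(45.3), np.float64(45.3)]
y@555 -55.2 yaw 5.4 xmin 492.0 z front/back [np.float64(45.1), np.float64(45.3)]
dom [559. 130.  16.] [614. 183.  54.]
char [ 597. -142.   15.] [635. -93.  30.]
```

View pics/final.png

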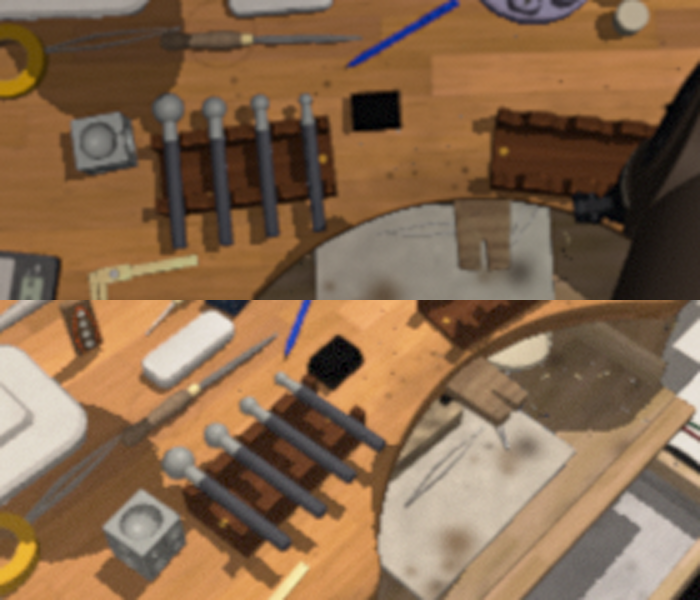

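All four punches lie level in the notches in descending size from the block, and the doming block and charcoal haven't moved. The robot is clear, so I'm handing in.

```bash
python3 -c "
from bench import env, ticket, grab_frame
print(ticket.finish_job())"
```

```text
the job is handed in; nothing more can be done
None
```

All four punches now lie level in the formerly empty rest, 32, 25, 19 and 14 mm in order from the doming block, balls overhanging on the far side; the doming block and charcoal did not move, and the job was handed in at about 34 s with the arm clear.

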